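Vent the bench tank and wedge it up for draining

ROBOT

A 6-joint arm with a two-finger parallel gripper is mounted at the origin on the work surface. World frame = base frame: x ahead of the robot, y to its left, z up, the work surface at z = 0. Lengths are in mm, angles in rad, forces in N, time in s.
With the tool pointing down it reaches from about 275 to 750 mm from the base axis. Payload 10.2 kg.
Tool frame: the origin (TCP) lies between the finger pads; the fingertips stand 19 mm ahead of it and the grasp point (between the pads) is the TCP; z points along the fingers, y is the line along which they close (so a half turn about z gives the same grasp; the last joint's range is limited). The gripper opens to 85 mm and grips with 20 to 120 N. Pads are 22 mm wide; open, the fingers measure 114 mm over their backs; the gripper's body (76 mm by 85 mm) begins 54 mm behind the grasp point. The pads swing forward as they close: fully open they stand 13 mm farther back than shut.
Start: joints at [-1.45, 0.313, 1.498, -0, 1.331, -0.223], TCP at [176.948, -494.288, 250.294] pointing down, gripper open.
Joint ranges: [-2.94, 2.94], [-0.97, 2.17], [0.19, 2.56], [-1.23, 4.37], [0.02, 3.11], [-2.88, 2.88]. Speed limits (rad/s): [2.39, 2.39, 3.01, 3.14, 3.14, 3.14].

INTERFACE

Orientations are given as a unit quaternion [w, x, y, z].
In Python, from rig import sense, capture, finish_job gives the robot as it stands. The module is installed in compiled form; this text tells all that it offers.
- The arm moves only by the tool move_arm, never from a script. Its argument "moves" is a list of rows, each an object with "turn": the turn, a rotation vector about the tool's x, y, z in rad, a list of three; "translation": the shift along the tool's x, y, z in mm, a list of three; "hand": the opening, from 0 (shut) to 1 (fully open). In form: [{"turn": [wx, wy, wz], "translation": [x, y, z], "hand": hand}, ...]. A call has 1 to 10 rows; each row shifts and turns the commanded pose from where the row before left it, along the tool's axes as they then stand; what a row does not reach is not made up. A row lasts 1/12 s, in which the tool goes at most 41.7 mm and 7.16 degrees, less where a joint would pass 70% of its speed; a pose out of reach is approached as far as the arm can. A call with a gripper value outside its range is refused whole. The fingers move at their own pace and stop on an object; "grip_force" is the grip in N (left out, the last holds). Time passes only in rows, so rows that do not move let the fingers close. It gives the time, the measured TCP pose, the force, the opening and the grip force at its end, in the units of the state.
- sense(): the state, without advancing time (a new reading comes with each control period).
- capture(name): name is "side" or "top" or "wrist"; returns a dict with "image" (480x640x3 uint8, blue, green, red), "z_map" (480x640 float32, mm along the optical axis (not along the pixel's ray), 0 where there is no reading), "vertical_fov" (degrees; the focal length in pixels is half the picture's height over the tangent of half this angle, whatever the lens; pixels are square), "cx", "cy" (the principal point, pixels), "k1" (the pictures are not rectified: a ray, as slopes to the right and down, at radius r is drawn at 1 + k1 r^2 times it, then the intrinsics apply), "R" (3x3) and "t" (3): a world point X has camera coordinates R X + t; the wrist camera has in their place "T_tool_cam" (4x4, takes a point from camera to tool coordinates, whose origin is the TCP and whose axes are the flange's). Camera axes: x right, y down, z forward; pixel columns grow to the right and rows downward; lengths in mm; the calibration is good to about 2 mm. A picture is of the moment at which its call begins: read the wrist's pose just before it.
- finish_job(): hands the job in; it is judged then, once.
The state is a dict: "time_s": time; "joints": joint angles; "dq": joint speeds; "tau": joint torques, N m; "eef_pos": TCP position; "ee_rot": TCP orientation; "force": force on the tool from outside, world axes, zero at the start; "wrist_torque": the same for the moment, N m; "grip_width": opening from 0.0 (shut) to 1.0 (fully open); "grip_force": force on a finger pad.
Only numpy, scipy, OpenCV 4.12 (cv2) and the standard library are available. Lean on these libraries where they do the work, as an engineer would, in place of code of your own. Each camera call takes 0.05 s, during which the arm holds its last target. There are 200 camera calls.

TASK

Get the small blue tank ready to drain: first open its filler cap by twisting the red grip bar a quarter turn anticlockwise (seen from above), as far as it goes, and leave it open. Then take the orange levelling wedge, lay it flat on the bench with its thin end facing the tank's yellow-edged lip, and push it in under the middle of the lip until the lip has just lifted about 6 mm from where it rested. Finish while still gripping the wedge there, so that the wedge alone carries the raised lip and the robot is not touching the tank; leave the jar, the bearing and the screwdriver where they are.

Things in the scene. Friction and masses are not known exactly. Their poses are not given: they have to be found in the camera images.
- cradle: Dark steel cradle fixed to the bench, carries the hinged tank. Origin on the bench right below the filler cap. x points from the tank's free lip to the hinge: the wedge is pushed this way. Two side rails, 12 mm high, x = -90 to 110 mm, inner faces 54 mm either side of the centre line; bare bench between them up to a crossbar at x = 90 mm.
- tank: Blue tank, 0.8 to 1.25 kg, on a 240 x 140 x 6 mm foot plate, hinged at its far edge; swings up freely, falls back by its weight. Origin on the hinge, at the plate's underside, at cradle x = 110, z = 12 mm; axes as the cradle's when down. Lip edge at x = -240 mm; tank box x = -195 to -25, 120 mm wide, top 106 mm above the plate's underside. So the lip stands out 45 mm from the tank's wall.
- lip (a point): Middle of the lower front edge of the tank's lip (yellow stripe on top), 130 mm before the cradle's origin. At rest 12 mm above the bench, so the wedge's thin end enters freely below. To be raised about 6 mm, to a height near 18 mm.
- cap (a joint): Turn of the filler cap in rad: 0 closed (grip bar along the cradle's x axis), grows anticlockwise seen from above, stop at 1.6 (open, bar across). Stays where left; friction about 0.1 N m. Starts between 0 and 0.2.
- cap_grip (a point): Point on the cap's axis at which to hold its red grip bar with the fingers pointing down, 158 mm above the bench, 8 mm below the bar's top. The bar is 46 mm long, 13 mm thick, 30 mm high and stands on a black disc of 54 mm diameter (disc top 22 mm below this point).
- wedge: Loose orange wedge, 0.16 kg, 30 mm wide, 130 long. Origin: underside centre of its heel, a 30 x 30 x 55 mm high block with a black band on top; grip its sides (along the wedge's y). x points to the thin end. Ramp 25 mm high at x = 15, falling evenly to 5 mm at the tip, x = 115. It meets the lip with the tip 35 mm past the lip's edge, lifts it 6 mm at 65 mm. Sliding under load takes 3 to 15 N.
- jar: Bystander: closed jar, 60 mm diameter, 75 mm high; origin at its underside. Leave alone.
- bearing: Bystander: steel bearing ring, 68 mm diameter, 18 mm high, lying flat; origin at its underside. Leave alone.
- screwdriver: Bystander: screwdriver with a green handle lying on the bench, about 200 mm long, along its own x. Leave alone.
Mind the look-alikes: they are no part of the job. Of the things like the wedge, leave any that is turquoise or white; of the rest the larger one is meant.

How it is judged:
By the outcome, as a careful person would: the job done as asked, in the order asked, and still so for the second after the job is handed in, while the arm keeps its last pose, push and grip.
It also fails if it takes over 54 s, if anything falls off the work surface, if the arm or the gripper's body presses on something with over 40 N, if the wrist force passes 120 N, or if a joint passes its speed limit or range.

## Working session

There is one attempt and no reset: what is moved stays moved. The work goes in short steps, Python scripts to look and compute and a tool call to move; the robot and the scene stay as the last step left them, time stands still between calls to the robot, and variables do not carry over. Pictures are saved under pics/ and viewed, at most 10 in all, crops included, and the job is handed in when it is done.

Besides the shell and the picture viewer there is one more tool, called as name(argument=value, ...), one argument or row to a line, values as JSON. move_arm: Moves the arm, as the interface text tells. Its arguments: {"type":"object","properties":{"moves":{"type":"array","items":{"type":"object","properties":{"turn":{"type":"array","items":{"type":"number"}},"translation":{"type":"array","items":{"type":"number"}},"hand":{"type":"number"}}}},"grip_force":{"type":"number"}},"required":["moves"]}

```bash
mkdir -p pics
cat > h.py <<'E'
import numpy as np, cv2, pickle
from rig import sense, capture
from scipy.spatial.transform import Rotation as Ro
def snap(n):
    s=sense(); c=capture(n)
    if 'R' not in c or c.get('R') is None:
        q=s['ee_rot']; Rt=Ro.from_quat([q[1],q[2],q[3],q[0]]).as_matrix()
        T=np.array(c['T_tool_cam']); Rwc=Rt@T[:3,:3]; p=Rt@T[:3,3]+np.array(s['eef_pos'])
        c['R']=Rwc.T; c['t']=-Rwc.T@p
    c['R']=np.array(c['R']);c['t']=np.array(c['t']).ravel()
    return c
def rays(c,uv):
    f=240/np.tan(np.radians(c['vertical_fov'])/2)
    K=np.array([[f,0,c['cx']],[0,f,c['cy']],[0,0,1.]])
    p=cv2.undistortPoints(np.array(uv,float).reshape(-1,1,2),K,np.array([c['k1'],0,0,0,0.])).reshape(-1,2)
    return np.c_[p,np.ones(len(p))]
def onz(c,uv,z):
    d=rays(c,uv)@c['R']; o=-c['R'].T@c['t']
    return o+d*((z-o[2])/d[:,2])[:,None]
def dep(c,uv):
    r=rays(c,uv); uv=np.array(uv).reshape(-1,2).astype(int)
    return (r*c['z_map'][uv[:,1],uv[:,0]][:,None]-c['t'])@c['R']
E
python3 - <<'E'
from h import *
for n in ('side','top','wrist'):
    c=snap(n); cv2.imwrite(f'pics/{n}0.png',c['image']); pickle.dump(c,open(n+'0.pkl','wb'))
    print(n,c['vertical_fov'],c['cx'],c['cy'],c['k1'],-c['R'].T@c['t'],c['R'][2])
s=sense();print(s)
E
```

```text
side 55.90820903592503 314.73432781803956 242.21555904189844 -0.09684953712640157 [228.26615757 536.04057495 825.7218959 ] [ 0.31795259 -0.60016274 -0.73396923]
top 53.9410575534993 315.8786898954909 240.28350102526218 -0.00928102995401056 [ 402.19646295  -37.06846502 1098.75137621] [ 0.10774118  0.01454819 -0.99407253]
wrist 58.92829509368791 312.36092104169586 248.30271828091048 -0.060834591145907 [ 253.98635207 -468.00306981  373.70405436] [-0.29900698 -0.10687747 -0.94824682]
{'time_s': 0.15, 'joints': array([-1.45041935e+00,  3.13305457e-01,  1.49820050e+00, -2.41343096e-06,
        1.33100943e+00, -2.23414949e-01]), 'dq': array([-2.99975168e-05, -2.03865133e-03, -9.33491639e-04, -4.05946708e-04,
       -7.65903723e-04,  8.17543808e-04]), 'tau': array([ 1.72127424e-03, -4.12366748e+01, -2.59796923e+01, -1.24052208e-04,
        3.23163600e-03, -4.90896412e-06]), 'eef_pos': array([ 176.91755034, -494.12585757,  249.89809801]), 'ee_rot': array([-4.60812433e-04,  9.85262078e-01,  1.71050943e-01,  2.25880005e-05]), 'force': array([ 0.08965163, -0.10997623, -0.32772076]), 'wrist_torque': array([ 0.01215375,  0.01946005, -0.04170992]), 'grip_force': 0.0, 'grip_width': 0.999804310714873}
```

View pics/top0.png

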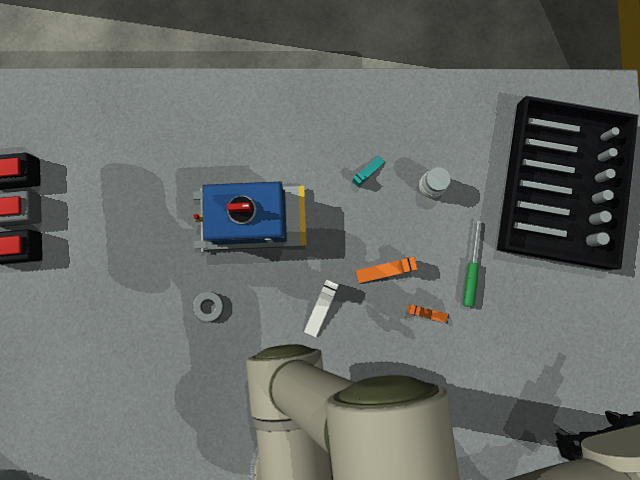

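View pics/side0.png

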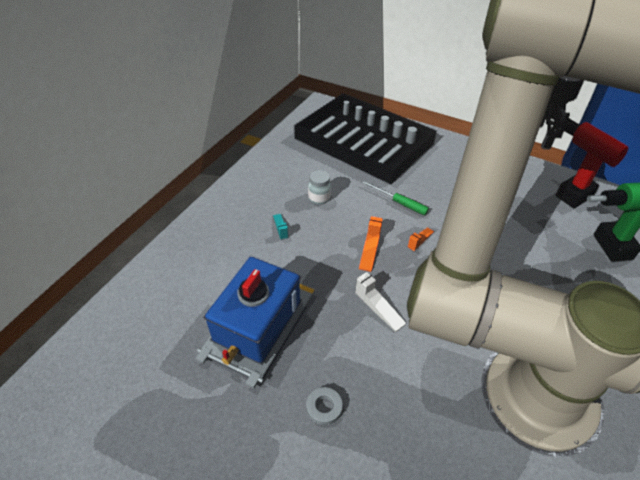

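Top view: tank at (243,212), with the yellow lip stripe on its right edge (302,215) and the red bar at (240,208). The large orange wedge is at (386,270), heel right at (409,266) and thin end left. The small orange one at (428,313) is a decoy. The side view agrees: bar (251,283), wedge (371,243) with its heel up at (375,222).

```bash
cat >> h.py <<'E'
def mask(c,lo,hi,box=None):
    m=cv2.inRange(cv2.cvtColor(c['image'],cv2.COLOR_BGR2HSV),np.array(lo),np.array(hi))
    if box is not None:
        k=np.zeros_like(m); x0,y0,x1,y1=box; k[y0:y1,x0:x1]=255; m&=k
    return m
RED=((0,150,60),(6,255,255)); ORA=((7,150,60),(18,255,255)); YEL=((19,120,80),(32,255,255))
def blob(m):
    n,l,s,ce=cv2.connectedComponentsWithStats(m)
    i=1+np.argmax(s[1:,4]); return l==i,ce[i],s[i]
def tri(cs,uvs):
    A=np.zeros((3,3));b=np.zeros(3);L=[]
    for c,uv in zip(cs,uvs):
        d=(rays(c,[uv])@c['R'])[0]; d/=np.linalg.norm(d); o=-c['R'].T@c['t']; P=np.eye(3)-np.outer(d,d)
        A+=P;b+=P@o;L.append((o,P))
    X=np.linalg.solve(A,b); return X.round(1),[round(float(np.linalg.norm(P@(X-o))),1) for o,P in L]
def rect(pts):
    r=cv2.minAreaRect(pts.astype(np.float32)); return r,cv2.boxPoints(r).round(1)
E
cat > m.py <<'E'
from h import *
B={'top':dict(red=(215,190,265,225),ora=(340,245,425,295),yel=(285,175,320,260)),'side':dict(red=(235,260,275,305),ora=(350,210,390,280),yel=(285,270,330,310))}
cs={}
for n in B:
    c=cs[n]=pickle.load(open(n+'0.pkl','rb'))
    for k,col in (('red',RED),('ora',ORA),('yel',YEL)):
        m,ce,s=blob(mask(c,*col,B[n][k])); uv=np.argwhere(m)[:,::-1]
        P=dep(c,uv); P=P[c['z_map'][uv[:,1],uv[:,0]]>0]
        print(n,k,ce.round(1),s,'z pct',np.percentile(P[:,2],[2,25,50,75,98]).round(1))
        if k=='red': Q=P[P[:,2]>np.percentile(P[:,2],98)-6]
        elif k=='ora': Q=P
        else: Q=P
        r,b=rect(Q[:,:2]); print('  rect',np.round(r[0],1),np.round(r[1],1),round(r[2],1),b.tolist())
        if k=='ora':
            H=P[P[:,2]>45]; r,b=rect(H[:,:2]); print('  heel',len(H),np.round(r[0],1),np.round(r[1],1),round(r[2],1),b.tolist(),H[:,2].mean())
v=[]
for n,z in (('top','red'),('side','red')): pass
E
python3 m.py
python3 - <<'E'
from h import *
t=pickle.load(open('top0.pkl','rb'));s=pickle.load(open('side0.pkl','rb'))
a=cv2.resize(t['image'][170:300,180:440],None,fx=3,fy=3,interpolation=cv2.INTER_CUBIC)
b=cv2.resize(s['image'][205:395,190:430],None,fx=3,fy=3,interpolation=cv2.INTER_CUBIC)
cv2.imwrite('pics/a.png',a);cv2.imwrite('pics/b.png',b)
E
```

```text
top red [238. 206.] [228 202  23  10 137] z pct [134.9 162.5 164.6 166.  168.6]
  rect [571.7 133.9] [12.7 40.9] 1.6 [[564.7999877929688, 154.1999969482422], [566.0, 113.30000305175781], [578.7000122070312, 113.69999694824219], [577.5, 154.60000610351562]]
top ora [385.7 269.7] [356 257  61  26 789] z pct [ 2.6 10.9 17.8 27.  56.9]
  rect [ 454.2 -185.1] [ 31.  141.1] 14.2 [[421.8999938964844, -120.5], [456.5, -257.29998779296875], [486.6000061035156, -249.6999969482422], [451.8999938964844, -112.9000015258789]]
  heel 175 [ 464.2 -227.1] [28.9 30.4] 14.5 [[446.3999938964844, -216.0], [454.0, -245.39999389648438], [482.0, -238.1999969482422], [474.3999938964844, -208.6999969482422]] 53.93412564934467
top yel [301.9 215.1] [299 186   7  60 287] z pct [13.1 16.3 17.6 18.7 21.5]
  rect [577.6  11.6] [139.3  11.8] 2.5 [[507.70001220703125, 14.399999618530273], [508.20001220703125, 2.5999999046325684], [647.4000244140625, 8.699999809265137], [646.9000244140625, 20.600000381469727]]
side red [249.1 281.7] [242 272  17  20  99] z pct [150.9 163.4 165.  166.  167.6]
  rect [573.9 135.5] [10.
[... 189 characters left out ...]
54 686] z pct [ 0.6 10.2 17.7 32.5 56.3]
  rect [ 454.8 -179.7] [ 30.7 131.2] 13.8 [[424.29998779296875, -119.5999984741211], [455.5, -247.0], [485.3999938964844, -239.6999969482422], [454.1000061035156, -112.30000305175781]]
  heel 130 [ 466.4 -227.4] [28.9 33. ] 12.8 [[448.6000061035156, -214.5], [456.0, -246.6999969482422], [484.1000061035156, -240.1999969482422], [476.79998779296875, -208.10000610351562]] 53.26043455345193
side yel [306.3 288.3] [300 284  14   9  59] z pct [-0.1 16.6 17.8 18.8 19.3]
  rect [530.9   1.4] [40.3 23. ] 0.4 [[510.70001220703125, 12.800000190734863], [510.8999938964844, -10.199999809265137], [551.2000122070312, -9.899999618530273], [551.0, 13.100000381469727]]
```

View pics/a.png

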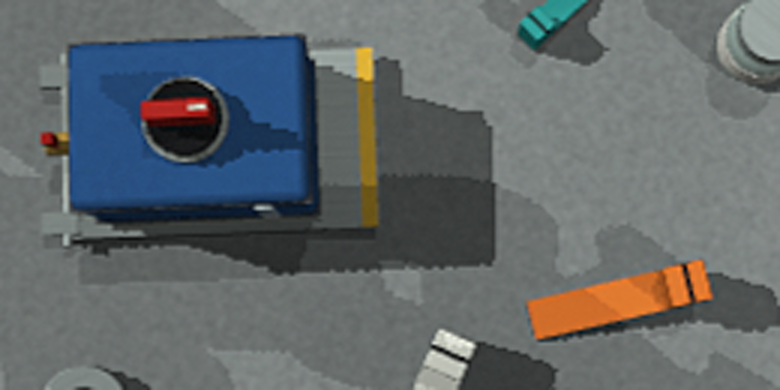

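View pics/b.png

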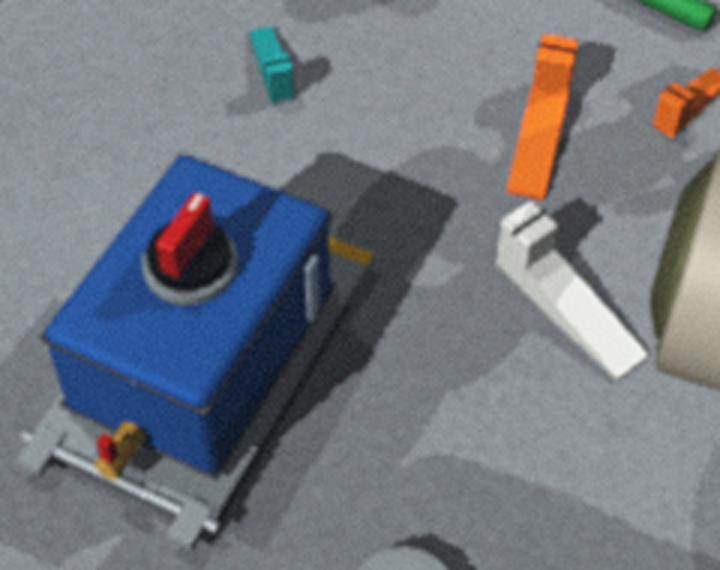

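Top crop: the bar lies along the tank's length (about 91.6° in world), with the yellow lip to its right and the wedge's heel right. Side crop agrees. From both views:

| Feature | Measured | Check |
|---|---|---|
| Bar centre | (573,134.5), top z 166 | 158+8, agrees |
| Lip middle | (577.6,5) | 130 before the cap, agrees |
| Wedge heel | (465,-227), top z 54 | 55 given, agrees |
| Wedge axis | 104° | – |

Next I move to hover over the cap.

move_arm(
  moves=[
    {"turn": [0, 0, 0], "translation": [29, -23, 0], "hand": 1},
    {"turn": [0, 0, 0], "translation": [29, -23, 0], "hand": 1},
    {"turn": [0, 0, 0], "translation": [29, -23, 0], "hand": 1},
    {"turn": [0, 0, 0], "translation": [29, -23, 0], "hand": 1},
    {"turn": [0, 0, 0], "translation": [29, -23, 0], "hand": 1},
    {"turn": [0, 0, 0], "translation": [29, -23, 0], "hand": 1},
    {"turn": [0, 0, 0], "translation": [29, -23, 0], "hand": 1},
    {"turn": [0, 0, 0], "translation": [29, -23, 0], "hand": 1},
    {"turn": [0, 0, 0], "translation": [29, -23, 0], "hand": 1},
    {"turn": [0, 0, 0], "translation": [29, -23, 0], "hand": 1},
  ],
)

```text
time_s: 0.98
eef_pos: [373.0, -178.2, 250.3]
ee_rot: [0.0, 0.985, 0.171, 0.0]
force: [1.1, -1.2, 0.4]
grip_width: 1.001
grip_force: 0.0
```

move_arm(
  moves=[
    {"turn": [0, 0, 0], "translation": [29, -23, 0], "hand": 1},
    {"turn": [0, 0, 0], "translation": [29, -23, 0], "hand": 1},
    {"turn": [0, 0, 0], "translation": [29, -23, 0], "hand": 1},
    {"turn": [0, 0, 0], "translation": [29, -23, 0], "hand": 1},
    {"turn": [0, 0, 0], "translation": [29, -23, 0], "hand": 1},
    {"turn": [0, 0, 0], "translation": [29, -23, 0], "hand": 1},
    {"turn": [0, 0, 0], "translation": [29, -23, 0], "hand": 1},
    {"turn": [0, 0, 0], "translation": [29, -23, 0], "hand": 1},
    {"turn": [0, 0, 0], "translation": [29, -23, 0], "hand": 1},
    {"turn": [0, 0, 0], "translation": [29, -23, 0], "hand": 1},
  ],
)

```text
time_s: 1.82
eef_pos: [568.5, 136.2, 250.0]
ee_rot: [-0.0, 0.985, 0.171, -0.0]
force: [0.4, -0.4, -0.3]
grip_width: 1.002
grip_force: 0.0
```

move_arm(
  moves=[
    {"turn": [0, 0, -0.12], "translation": [0, 0, 0], "hand": 1},
    {"turn": [0, 0, -0.12], "translation": [0, 0, 0], "hand": 1},
    {"turn": [0, 0, -0.12], "translation": [0, 0, 0], "hand": 1},
    {"turn": [0, 0, -0.12], "translation": [0, 0, 0], "hand": 1},
    {"turn": [0, 0, -0.12], "translation": [0, 0, 0], "hand": 1},
    {"turn": [0, 0, -0.12], "translation": [0, 0, 0], "hand": 1},
    {"turn": [0, 0, -0.12], "translation": [0, 0, 0], "hand": 1},
    {"turn": [0, 0, -0.12], "translation": [0, 0, 0], "hand": 1},
    {"turn": [0, 0, -0.12], "translation": [0, 0, 0], "hand": 1},
    {"turn": [0, 0, -0.12], "translation": [0, 0, 0], "hand": 1},
  ],
)

```text
time_s: 2.65
eef_pos: [567.8, 134.3, 250.0]
ee_rot: [-0.0, 0.715, 0.7, -0.0]
force: [0.0, -1.0, 0.7]
grip_width: 1.002
grip_force: 0.0
```

move_arm(
  moves=[
    {"turn": [0, 0, -0.055], "translation": [0, 0, 0], "hand": 1},
    {"turn": [0, 0, 0], "translation": [0, 0, 0], "hand": 1},
  ],
)

```text
time_s: 2.82
eef_pos: [567.8, 134.3, 250.0]
ee_rot: [-0.0, 0.696, 0.718, -0.0]
force: [-0.8, 0.5, -0.4]
grip_width: 1.003
grip_force: 0.0
```

```bash
cat >> h.py <<'E'
def phi():
    s=sense(); q=s['ee_rot']; R=Ro.from_quat([q[1],q[2],q[3],q[0]]).as_matrix()
    return s,R,np.degrees(np.arctan2(R[1,0],R[0,0]))
def st():
    s,R,f=phi(); print('t',round(s['time_s'],2),'p',s['eef_pos'].round(1),'phi',round(f,2),'z',R[:,2].round(3),'F',s['force'].round(1),'T',s['wrist_torque'].round(2),'w',round(s['grip_width'],3),s['grip_force'],'j6',round(s['joints'][5],2))
E
python3 - <<'E'
from h import *
st()
c=snap('wrist'); cv2.imwrite('pics/w1.png',c['image']); pickle.dump(c,open('w1.pkl','wb'))
m,ce,s=blob(mask(c,*RED)); uv=np.argwhere(m)[:,::-1]; P=dep(c,uv)
zt=np.percentile(P[:,2],98); Q=P[np.abs(P[:,2]-zt)<4]; print(ce,s,zt,len(Q)); print(rect(Q[:,:2]))
E
```

```text
t 2.82 p [567.8 134.3 250. ] phi 91.72 z [-0.001 -0.    -1.   ] F [-0.8  0.5 -0.4] T [-0.   -0.01  0.03] w 1.003 0.0 j6 0.0
[324.85857621 257.48638318] [ 312  215   26   93 2093] 167.49442281806637 1778
(((574.7172241210938, 133.65199279785156), (12.669816970825195, 45.382450103759766), 2.6784567832946777), array([[567.3, 156. ],
       [569.4, 110.7],
       [582.1, 111.3],
       [580. , 156.6]], dtype=float32))
```

View pics/w1.png

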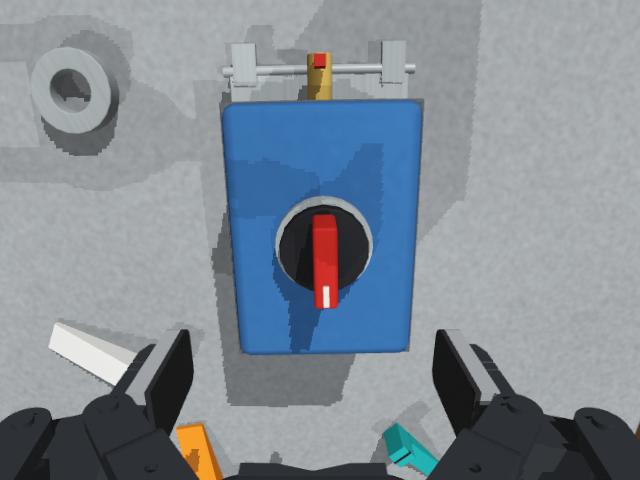

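Wrist view: red bar at (325,257), along the image's vertical, centred between the fingers. Its measured centre is (574.7,133.7), top 167, angle 92.7°. I go down and grip it.

move_arm(
  moves=[
    {"turn": [0, 0, -0.015], "translation": [0, 6, 0], "hand": 1},
    {"turn": [0, 0, 0], "translation": [0, 0, 25], "hand": 1},
    {"turn": [0, 0, 0], "translation": [0, 0, 25], "hand": 1},
    {"turn": [0, 0, 0], "translation": [0, 0, 20], "hand": 1},
    {"turn": [0, 0, 0], "translation": [0, 0, 12], "hand": 1},
    {"turn": [0, 0, 0], "translation": [0, 0, 9], "hand": 1},
    {"turn": [0, 0, 0], "translation": [0, 0, 0], "hand": 0.3},
    {"turn": [0, 0, 0], "translation": [0, 0, 0], "hand": 0.25},
    {"turn": [0, 0, 0], "translation": [0, 0, 0], "hand": 0.2},
    {"turn": [0, 0, 0], "translation": [0, 0, 0], "hand": 0.2},
  ],
  grip_force=40,
)

```text
time_s: 3.7
eef_pos: [574.4, 134.5, 160.4]
ee_rot: [0.001, 0.692, 0.722, 0.001]
force: [0.1, 0.6, 0.2]
grip_width: 0.452
grip_force: 0.0
```

move_arm(
  moves=[
    {"turn": [0, 0, 0], "translation": [0, 0, 0], "hand": 0.0},
    {"turn": [0, 0, 0], "translation": [0, 0, 0], "hand": 0},
    {"turn": [0, 0, 0], "translation": [0, 0, 0], "hand": 0},
    {"turn": [0, 0, 0], "translation": [0, 0, 0], "hand": 0},
    {"turn": [0, 0, 0], "translation": [0, 0, 0], "hand": 0},
    {"turn": [0, 0, 0], "translation": [0, 0, 0], "hand": 0},
  ],
)

```text
time_s: 4.2
eef_pos: [574.5, 134.5, 160.0]
ee_rot: [0.001, 0.692, 0.722, 0.001]
force: [3.0, 0.7, 5.7]
grip_width: 0.141
grip_force: 42.2
```

```bash
python3 -c "
from h import *
st()"
```

```text
t 4.2 p [574.5 134.5 160. ] phi 92.46 z [ 0.002  0.    -1.   ] F [3.  0.7 5.7] T [ 0.07 -0.47  0.06] w 0.141 42.18097507953644 j6 -0.01
```

move_arm(
  moves=[
    {"turn": [0, 0, -0.1], "translation": [0, 0, 0], "hand": 0},
    {"turn": [0, 0, -0.1], "translation": [0, 0, 0], "hand": 0},
    {"turn": [0, 0, -0.1], "translation": [0, 0, 0], "hand": 0},
    {"turn": [0, 0, -0.1], "translation": [0, 0, 0], "hand": 0},
    {"turn": [0, 0, -0.1], "translation": [0, 0, 0], "hand": 0},
    {"turn": [0, 0, -0.1], "translation": [0, 0, 0], "hand": 0},
    {"turn": [0, 0, -0.1], "translation": [0, 0, 0], "hand": 0},
    {"turn": [0, 0, -0.1], "translation": [0, 0, 0], "hand": 0},
    {"turn": [0, 0, -0.1], "translation": [0, 0, 0], "hand": 0},
    {"turn": [0, 0, 0], "translation": [0, 0, 0], "hand": 0},
  ],
)

```text
time_s: 5.03
eef_pos: [574.6, 134.5, 160.0]
ee_rot: [0.001, 0.306, 0.952, 0.0]
force: [3.3, 0.7, 5.1]
grip_width: 0.145
grip_force: 42.2
```

```bash
python3 -c "
from h import *
st()"
```

```text
t 5.03 p [574.6 134.5 160. ] phi 144.32 z [ 0.002  0.    -1.   ] F [3.3 0.7 5.1] T [ 0.12 -0.55  0.09] w 0.145 42.168463468551636 j6 -0.92
```

move_arm(
  moves=[
    {"turn": [0, 0, -0.1], "translation": [0, 0, 0], "hand": 0},
    {"turn": [0, 0, -0.1], "translation": [0, 0, 0], "hand": 0},
    {"turn": [0, 0, -0.1], "translation": [0, 0, 0], "hand": 0},
    {"turn": [0, 0, -0.1], "translation": [0, 0, 0], "hand": 0},
    {"turn": [0, 0, -0.1], "translation": [0, 0, 0], "hand": 0},
    {"turn": [0, 0, -0.1], "translation": [0, 0, 0], "hand": 0},
    {"turn": [0, 0, 0], "translation": [0, 0, 0], "hand": 0},
  ],
)

```text
time_s: 5.62
eef_pos: [574.6, 134.5, 160.0]
ee_rot: [0.001, 0.011, 1.0, 0.0]
force: [2.8, 1.0, 4.1]
grip_width: 0.139
grip_force: 42.1
```

```bash
python3 -c "
from h import *
st()"
```

```text
t 5.62 p [574.6 134.5 160. ] phi 178.7 z [ 0.002  0.    -1.   ] F [2.8 1.  4.1] T [ 0.14 -0.61  0.1 ] w 0.139 42.14635491371155 j6 -1.52
```

Keep turning in small steps until the torque shows the stop.

move_arm(
  moves=[
    {"turn": [0, 0, -0.05], "translation": [0, 0, 0], "hand": 0},
    {"turn": [0, 0, -0.05], "translation": [0, 0, 0], "hand": 0},
    {"turn": [0, 0, -0.02], "translation": [0, 0, 0], "hand": 0},
    {"turn": [0, 0, 0], "translation": [0, 0, 0], "hand": 0},
  ],
)

```text
time_s: 5.95
eef_pos: [574.6, 134.5, 160.0]
ee_rot: [0.001, -0.046, 0.999, 0.0]
force: [4.2, 0.2, 5.9]
grip_width: 0.142
grip_force: 42.2
```

```bash
python3 -c "
from h import *
st()"
```

```text
t 5.95 p [574.6 134.5 160. ] phi -174.72 z [ 0.002  0.001 -1.   ] F [4.2 0.2 5.9] T [ 0.2  -0.61 -0.44] w 0.142 42.17538893222809 j6 -1.63
```

Torque has jumped to -0.44 N m, so the stop is reached. I release, rise and check.

move_arm(
  moves=[
    {"turn": [0, 0, 0], "translation": [0, 0, 0], "hand": 0.4},
    {"turn": [0, 0, 0], "translation": [0, 0, 0], "hand": 0.6},
    {"turn": [0, 0, 0], "translation": [0, 0, 0], "hand": 0.8},
    {"turn": [0, 0, 0], "translation": [0, 0, 0], "hand": 0.8},
    {"turn": [0, 0, 0], "translation": [0, 0, -20], "hand": 0.8},
    {"turn": [0, 0, 0], "translation": [0, 0, -30], "hand": 1},
    {"turn": [0, 0, 0], "translation": [0, 0, -30], "hand": 1},
    {"turn": [0, 0, 0], "translation": [0, 0, -10], "hand": 1},
    {"turn": [0, 0, 0], "translation": [0, 0, 0], "hand": 1},
  ],
)

```text
time_s: 6.7
eef_pos: [574.6, 134.5, 251.8]
ee_rot: [0.002, -0.046, 0.999, -0.0]
force: [-0.8, -0.2, -0.3]
grip_width: 1.0
grip_force: 0.0
```

Run:
```python
from h import *
st()
c=snap('wrist')
m,ce,s=blob(mask(c,*RED)); uv=np.argwhere(m)[:,::-1]; P=dep(c,uv)
zt=np.percentile(P[:,2],98); Q=P[np.abs(P[:,2]-zt)<4]; print(ce,s,zt,len(Q)); print(rect(Q[:,:2]))
```

```text
t 6.7 p [574.6 134.5 251.8] phi -174.71 z [ 0.005  0.    -1.   ] F [-0.8 -0.2 -0.3] T [-0.01 -0.03 -0.05] w 1.0 0.0 j6 -1.63
[312.77191283 256.16077482] [ 301  213   25   93 2065] 167.45239269039874 1766
(((574.011474609375, 133.40615844726562), (45.111083984375, 12.777302742004395), 4.88875150680542), array([[551. , 137.8],
       [552.1, 125.1],
       [597. , 129. ],
       [595.9, 141.7]], dtype=float32))
```

Bar now at 184.9°, so it turned about 92.3° to its stop and is open. Next I swing toward the wedge, looking at the lip on the way.

move_arm(
  moves=[
    {"turn": [0, 0, 0.12], "translation": [0, 0, 0], "hand": 1},
    {"turn": [0, 0, 0.12], "translation": [0, 0, 0], "hand": 1},
    {"turn": [0, 0, 0.12], "translation": [0, 0, 0], "hand": 1},
    {"turn": [0, 0, 0.12], "translation": [0, 0, 0], "hand": 1},
    {"turn": [0, 0, 0.12], "translation": [0, 0, 0], "hand": 1},
    {"turn": [0, 0, 0.12], "translation": [0, 0, 0], "hand": 1},
    {"turn": [0, 0, 0.12], "translation": [0, 0, 0], "hand": 1},
    {"turn": [0, 0, 0.12], "translation": [0, 0, 0], "hand": 1},
    {"turn": [0, 0, 0.12], "translation": [0, 0, 0], "hand": 1},
    {"turn": [0, 0, 0.12], "translation": [0, 0, 0], "hand": 1},
  ],
)

```text
time_s: 7.58
eef_pos: [573.3, 134.4, 246.8]
ee_rot: [-0.002, 0.529, 0.849, -0.001]
force: [-0.8, 0.2, 0.2]
grip_width: 1.002
grip_force: 0.0
```

move_arm(
  moves=[
    {"turn": [0, 0, 0.11], "translation": [0, 0, 0], "hand": 1},
    {"turn": [0, 0, 0.109], "translation": [0, 0, 0], "hand": 1},
    {"turn": [0, 0, 0], "translation": [-27, -16, 0], "hand": 1},
    {"turn": [0, 0, 0], "translation": [-27, -16, 0], "hand": 1},
    {"turn": [0, 0, 0], "translation": [-27, -16, 0], "hand": 1},
    {"turn": [0, 0, 0], "translation": [-27, -16, 0], "hand": 1},
    {"turn": [0, 0, 0], "translation": [-27, -16, 0], "hand": 1},
    {"turn": [0, 0, 0], "translation": [-27, -16, 0], "hand": 1},
    {"turn": [0, 0, 0], "translation": [-27, -16, 0], "hand": 1},
    {"turn": [0, 0, 0], "translation": [0, 0, 0], "hand": 1},
  ],
)

```text
time_s: 8.42
eef_pos: [509.2, -79.8, 247.2]
ee_rot: [-0.002, 0.617, 0.787, -0.001]
force: [-0.6, 0.1, -0.0]
grip_width: 1.004
grip_force: 0.0
```

Run:
```python
from h import *
st()
c=snap('wrist');cv2.imwrite('pics/w2.png',c['image'])
m,ce,s=blob(mask(c,*YEL)); uv=np.argwhere(m)[:,::-1]; P=dep(c,uv); print(ce,s,np.percentile(P[:,2],[5,50,95]))
print(rect(P[:,:2])); print(rect(onz(c,uv,18)[:,:2]))
m,ce,s=blob(mask(c,*ORA)); uv=np.argwhere(m)[:,::-1]; P=dep(c,uv); print(ce,s)
print(rect(P[:,:2]))
H=P[P[:,2]>50]; print(H[:,2].mean(),len(H)); print(rect(H[:,:2]))
```

```text
t 8.42 p [509.2 -79.8 247.2] phi 103.73 z [-0.004  0.    -1.   ] F [-0.6  0.1 -0. ] T [ 0.   -0.05 -0.05] w 1.004 0.0 j6 -0.62
[424.60501329 120.10368401] [ 341   96  171   50 2633] [17.51675475 18.78354204 20.08751665]
(((570.4437255859375, 9.768795013427734), (160.92677307128906, 13.270307540893555), 3.5975089073181152), array([[489.7,  11.3],
       [490.6,  -1.9],
       [651.2,   8.2],
       [650.3,  21.4]], dtype=float32))
(((580.8118286132812, 10.274150848388672), (140.12644958496094, 12.102293968200684), 2.7851719856262207), array([[510.5,  12.9],
       [511.1,   0.8],
       [651.1,   7.6],
       [650.5,  19.7]], dtype=float32))
[230.68279473 303.14876331] [ 209  225   43  157 5539]
(((456.673828125, -139.74562072753906), (277.29119873046875, 60.86627960205078), 88.57093811035156), array([[ 4.228e+02, -2.776e+02],
       [ 4.836e+02, -2.791e+02],
       [ 4.906e+02, -1.900e+00],
       [ 4.297e+02, -4.000e-01]], dtype=float32))
59.808371651139716 977
(((470.0513916015625, -124.10545349121094), (245.37013244628906, 34.78118133544922), 88.54329681396484), array([[ 449.5, -246.3],
       [ 484.3, -247.2],
       [ 490.6,   -1.9],
       [ 455.8,   -1. ]], dtype=float32))
```

View pics/w2.png

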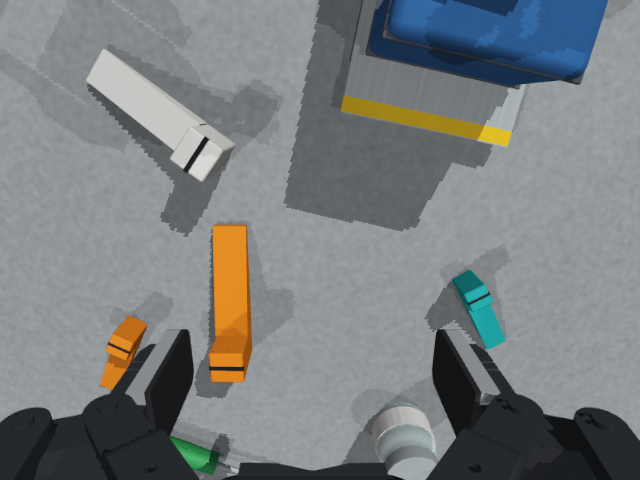

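Wrist view: yellow lip from (342,103) to (510,140). The wedge runs from its tip (229,226) to the heel with black band at (228,365), and the small orange decoy is at (122,345). At z=18 the lip middle is (581,4) and the cradle direction 92.8°, matching the cap. I hover over the wedge with the fingers partly closed to stay clear of the decoy.

move_arm(
  moves=[
    {"turn": [0, 0, 0], "translation": [-26.5, -15.5, 0], "hand": 0.65},
    {"turn": [0, 0, 0], "translation": [-26.5, -15.5, 0], "hand": 0.65},
    {"turn": [0, 0, 0], "translation": [-26.5, -15.5, 0], "hand": 0.65},
    {"turn": [0, 0, 0], "translation": [-26.5, -15.5, 0], "hand": 0.65},
    {"turn": [0, 0, 0], "translation": [-26.5, -15.5, 0], "hand": 0.65},
    {"turn": [0, 0, 0], "translation": [0, 0, 40], "hand": 0.65},
    {"turn": [0, 0, 0], "translation": [0, 0, 0], "hand": 0.65},
  ],
)

```text
time_s: 9.05
eef_pos: [465.4, -222.0, 202.8]
ee_rot: [-0.006, 0.616, 0.787, 0.0]
force: [-0.6, 0.2, -3.4]
grip_width: 0.65
grip_force: 0.0
```

Run:
```python
from h import *
st()
c=snap('wrist');cv2.imwrite('pics/w3.png',c['image'])
m,ce,s=blob(mask(c,*ORA)); m=cv2.morphologyEx(m.astype(np.uint8)*255,cv2.MORPH_CLOSE,np.ones((9,9)))
e=cv2.erode(m,np.ones((5,5))); uv=np.argwhere(e>0)[:,::-1]; P=dep(c,uv); print(ce,s,np.percentile(P[:,2],[1,10,50,90,99]))
H=P[(P[:,2]>51)&(P[:,2]<60)]; print('heel top',H[:,2].mean(),len(H)); print(rect(H[:,:2]))
W=P[(P[:,2]<26)&(P[:,2]>3)]; print('ramp'); print(rect(W[:,:2]))
```

```text
t 9.05 p [ 465.4 -222.   202.8] phi 103.88 z [-0.009  0.007 -1.   ] F [-0.6  0.2 -3.4] T [ 0.02  0.02 -0.02] w 0.65 0.0 j6 -0.92
[314.5327499  157.85450567] [ 292   71   45  174 7313] [ 5.45764571  7.86560383 17.30047556 54.44683206 56.38515034]
heel top 55.1228764429102 757
(((465.0671691894531, -220.90203857421875), (26.775875091552734, 12.527338027954102), 13.812495231628418), array([[ 450.6, -218. ],
       [ 453.6, -230.2],
       [ 479.6, -223.8],
       [ 476.6, -211.6]], dtype=float32))
ramp
(((452.1742858886719, -167.59385681152344), (27.132247924804688, 98.88004302978516), 13.590554237365723), array([[ 427.4, -122.7],
       [ 450.6, -218.8],
       [ 477. , -212.5],
       [ 453.7, -116.4]], dtype=float32))
```

View pics/w3.png

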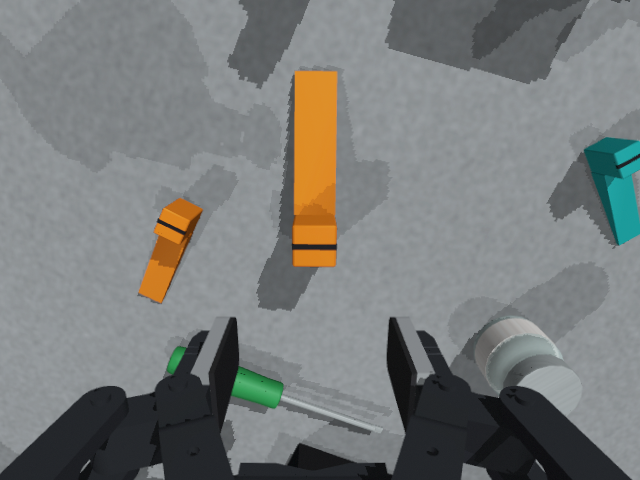

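Wrist view: wedge straight ahead, tip edge at row 71 and heel top from row 224 to 266 (band at 247), centred near column 315. The screwdriver is at (255,385), about 100 mm behind. I compute the heel's exact centre.

Run:
```python
from h import *
s,R,f=phi(); c=snap('wrist')
a=onz(c,[(293,225),(336,225),(337,266),(293,266)],55); print(a.round(1)); print('heel',a.mean(0)); 
t=onz(c,[(295,71),(337,71)],5);print('tip',t.round(1),t.mean(0)); d=t.mean(0)-a.mean(0);print(np.hypot(*d[:2]),np.degrees(np.arctan2(d[1],d[0])))
print('tool delta',R.T@(np.r_[a.mean(0)[:2],35]-s['eef_pos']))
```

```text
[[ 451.6 -219.5   55. ]
 [ 479.5 -212.4   55. ]
 [ 487.7 -240.6   55. ]
 [ 458.3 -248.    55. ]]
heel [ 469.26307802 -230.12044782   55.        ]
tip [[ 427.4 -121.7    5. ]
 [ 456.6 -114.4    5. ]] [ 441.96940455 -118.01360276    5.        ]
115.38149471618195 103.68310004952178
tool delta [-10.12087391   1.59082814 170.72440444]
```

move_arm(
  moves=[
    {"turn": [-0.007, -0.009, 0], "translation": [-9.5, 1.5, 0], "hand": 0.65},
    {"turn": [0, 0, 0], "translation": [0, 0, 30], "hand": 0.65},
    {"turn": [0, 0, 0], "translation": [0, 0, 30], "hand": 0.65},
    {"turn": [0, 0, 0], "translation": [0, 0, 30], "hand": 0.65},
    {"turn": [0, 0, 0], "translation": [0, 0, 0], "hand": 0.65},
  ],
)

```text
time_s: 9.57
eef_pos: [471.4, -231.3, 115.9]
ee_rot: [0.003, 0.615, 0.788, 0.0]
force: [-0.3, 1.0, -0.2]
grip_width: 0.65
grip_force: 0.0
```

Run:
```python
from h import *
st(); s,R,f=phi(); print(R.T@(np.array([468.6,-229.6,35])-s['eef_pos']))
```

```text
t 9.57 p [ 471.4 -231.3  115.9] phi 104.05 z [ 0.004 -0.003 -1.   ] F [-0.3  1.  -0.2] T [ 0.04  0.04 -0.04] w 0.65 0.0 j6 -0.92
[ 2.64871942 -2.55216965 80.86208536]
```

move_arm(
  moves=[
    {"turn": [0.003, 0.004, 0.005], "translation": [2.5, -2.5, 20], "hand": 0.65},
    {"turn": [0, 0, 0], "translation": [0, 0, 25], "hand": 0.65},
    {"turn": [0, 0, 0], "translation": [0, 0, 20], "hand": 0.65},
    {"turn": [0, 0, 0], "translation": [0, 0, 12], "hand": 0.65},
    {"turn": [0, 0, 0], "translation": [0, 0, 4], "hand": 0.65},
    {"turn": [0, 0, 0], "translation": [0, 0, 0], "hand": 0.45},
    {"turn": [0, 0, 0], "translation": [0, 0, 0], "hand": 0.4},
    {"turn": [0, 0, 0], "translation": [0, 0, 0], "hand": 0.2},
    {"turn": [0, 0, 0], "translation": [0, 0, 0], "hand": 0.2},
    {"turn": [0, 0, 0], "translation": [0, 0, 0], "hand": 0.2},
  ],
  grip_force=60,
)

```text
time_s: 10.4
eef_pos: [470.8, -232.0, 40.3]
ee_rot: [0.005, 0.618, 0.786, 0.0]
force: [-0.2, 0.3, 6.9]
grip_width: 0.343
grip_force: 59.8
```

Run:
```python
from h import *
st()
```

```text
t 10.4 p [ 470.8 -232.    40.3] phi 103.71 z [ 0.008 -0.006 -1.   ] F [-0.2  0.3  6.9] T [0.08 0.19 0.05] w 0.343 59.81491506099701 j6 -0.92
```

Gripped: opening 0.343 × 85 = 29 mm, which matches the 30 mm heel. I lift slightly, carry it to just before the lip and align.

move_arm(
  moves=[
    {"turn": [0, 0, 0], "translation": [0, 0, -12], "hand": 0.2},
    {"turn": [0, 0, 0], "translation": [13.6, 27.4, 0], "hand": 0.2},
    {"turn": [0, 0, 0], "translation": [13.6, 27.4, 0], "hand": 0.2},
    {"turn": [0, 0, 0], "translation": [13.6, 27.4, 0], "hand": 0.2},
    {"turn": [0, 0, 0], "translation": [13.6, 27.4, 0], "hand": 0.2},
    {"turn": [0, 0, 0], "translation": [13.6, 27.4, 0], "hand": 0.2},
    {"turn": [0, 0, 0.095], "translation": [0, 0, 0], "hand": 0.2},
    {"turn": [0, 0, 0.095], "translation": [0, 0, 0], "hand": 0.2},
    {"turn": [0, 0, 0], "translation": [0, 0, 0], "hand": 0.2},
  ],
)

```text
time_s: 11.15
eef_pos: [587.2, -132.3, 51.3]
ee_rot: [0.004, 0.69, 0.723, 0.001]
force: [-0.6, 0.3, -1.5]
grip_width: 0.343
grip_force: 59.9
```

Run:
```python
from h import *
st(); s,R,f=phi(); print(R.T@(np.array([587.7,-133.5,40.5])-s['eef_pos']))
c=snap('top'); cv2.imwrite('pics/t2.png',cv2.resize(c['image'][150:300,180:420],None,fx=3,fy=3))
w=snap('wrist'); cv2.imwrite('pics/w4.png',w['image'])
m,ce,q=blob(mask(w,*ORA)); print('orange',q)
m2,ce,q=blob(mask(w,*YEL)); print('yel',q)
uv=np.argwhere(m2)[:,::-1]; print(rect(onz(w,uv,18)[:,:2]))
uv=np.argwhere(m)[:,::-1]; top=uv[uv[:,1]<uv[:,1].min()+2]; print('tip edge',onz(w,[(top[:,0].min(),top[:,1].mean()),(top[:,0].max(),top[:,1].mean())],17).round(1))
```

```text
t 11.15 p [ 587.2 -132.3   51.3] phi 92.68 z [ 0.006 -0.004 -1.   ] F [-0.6  0.3 -1.5] T [-0.06  0.03 -0.03] w 0.343 59.91000831127167 j6 -0.46
[-1.12191714  0.35494005 10.7685476 ]
orange [  260     0   102   372 33024]Traceback (most recent call last):
  File "<stdin>", line 6, in <module>
  File "h.py", line 31, in blob
    i=1+np.argmax(s[1:,4]); return l==i,ce[i],s[i]
        ~~~~~~~~~^^^^^^^^^
    return _wrapfunc(a, 'argmax', axis=axis, out=out, **kwds)
    return bound(*args, **kwds)
ValueError: attempt to get argmax of an empty sequence
```

View pics/w4.png

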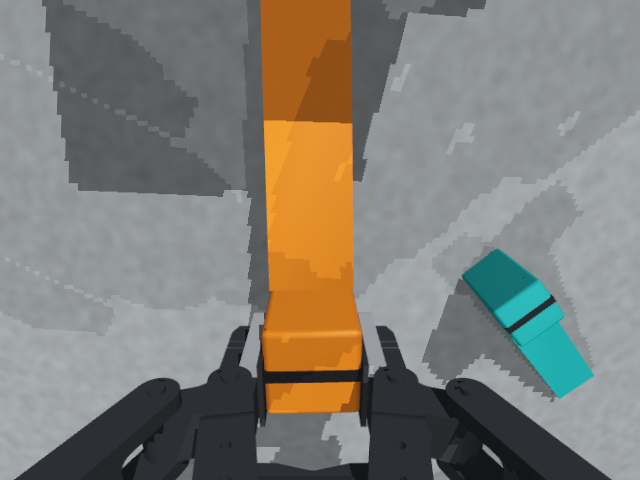

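Wrist view: wedge held straight, running up the image centre from the heel band (313,377); teal decoy clear at right (525,320). The lip is out of view. I lower it to the bench and check alignment from the top camera.

move_arm(
  moves=[
    {"turn": [0, 0, 0], "translation": [-1, 0.5, 6], "hand": 0.2},
    {"turn": [0, 0, 0], "translation": [0, 0, 4], "hand": 0.2},
    {"turn": [0, 0, 0], "translation": [0, 0, 1], "hand": 0.2},
    {"turn": [0, 0, 0], "translation": [0, 0, 0], "hand": 0.2},
  ],
)

```text
time_s: 11.58
eef_pos: [587.3, -134.2, 40.3]
ee_rot: [0.003, 0.689, 0.725, 0.0]
force: [-2.7, -0.6, 8.7]
grip_width: 0.344
grip_force: 61.2
```

```bash
cat > chk.py <<'E'
from h import *
import sys
st(); c=snap('top'); cv2.imwrite(f'pics/{sys.argv[1]}.png',cv2.resize(c['image'][160:280,200:400],None,fx=4,fy=4,interpolation=cv2.INTER_CUBIC))
m2,_,q=blob(mask(c,*YEL,(285,170,320,262))); uv=np.argwhere(m2)[:,::-1]; r,b=rect(onz(c,uv,18)[:,:2]); print('yel',np.round(r,1) if 0 else r,b.tolist())
P=dep(c,uv); print('yel z',np.median(P[:,2]))
m,_,q=blob(mask(c,*ORA,(295,190,420,250))); uv=np.argwhere(m)[:,::-1]; print('orange',q)
W=dep(c,np.argwhere(cv2.erode(m.astype(np.uint8),np.ones((3,3)))>0)[:,::-1]); L=W[(W[:,2]<27)]
r,b=rect(L[:,:2]); print('ramp',r,b.tolist())
E
python3 chk.py t3
```

```text
t 11.58 p [ 587.3 -134.2   40.3] phi 92.86 z [ 0.005 -0.004 -1.   ] F [-2.7 -0.6  8.7] T [ 0.03  0.7  -0.03] w 0.344 61.15689754486084 j6 -0.47
yel ((577.3582763671875, 11.539161682128906), (138.8314971923828, 12.222214698791504), 2.145739793777466) [[507.79998779296875, 15.0], [508.20001220703125, 2.799999952316284], [647.0, 8.0], [646.5, 20.200000762939453]]
yel z 17.739490572609924
orange [313 210  14  14 137]
ramp ((576.5806884765625, -28.958900451660156), (26.508197784423828, 21.17005157470703), 0.48747333884239197) [[563.2000122070312, -18.5], [563.4000244140625, -39.70000076293945], [589.9000244140625, -39.400001525878906], [589.7000122070312, -18.299999237060547]]
```

View pics/t3.png

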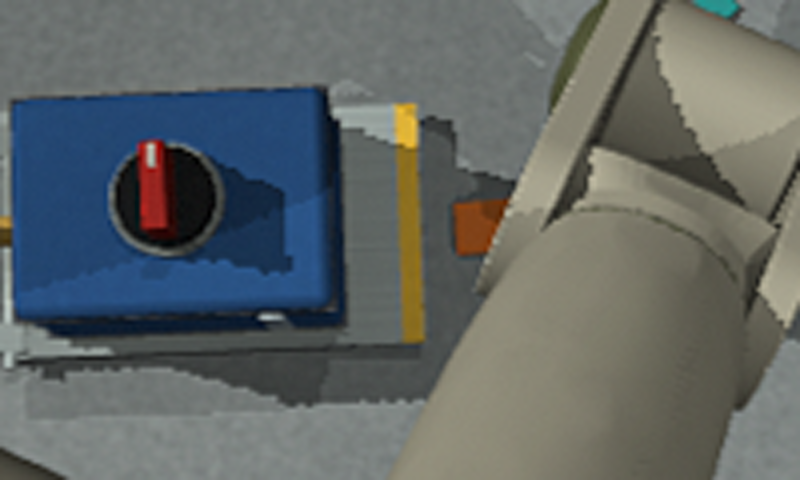

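Top view: cap bar now across the tank (150,187 in the crop). The wedge tip (478,228) points at the middle of the lip (410,225), gap about 21 mm, lateral error within 1 mm. Total travel needed is about 86 mm; I push 60 first.

move_arm(
  moves=[
    {"turn": [0, 0, 0], "translation": [6, 0, -0.3], "hand": 0.2},
    {"turn": [0, 0, 0], "translation": [6, 0, 0], "hand": 0.2},
    {"turn": [0, 0, 0], "translation": [6, 0, 0], "hand": 0.2},
    {"turn": [0, 0, 0], "translation": [6, 0, 0], "hand": 0.2},
    {"turn": [0, 0, 0], "translation": [6, 0, 0], "hand": 0.2},
    {"turn": [0, 0, 0], "translation": [6, 0, 0], "hand": 0.2},
    {"turn": [0, 0, 0], "translation": [6, 0, 0], "hand": 0.2},
    {"turn": [0, 0, 0], "translation": [6, 0, 0], "hand": 0.2},
    {"turn": [0, 0, 0], "translation": [0, 0, 0], "hand": 0.2},
  ],
  grip_force=80,
)

```text
time_s: 12.38
eef_pos: [585.6, -85.3, 40.4]
ee_rot: [0.004, 0.689, 0.725, 0.001]
force: [1.0, 0.8, 7.9]
grip_width: 0.341
grip_force: 79.1
```

```bash
python3 chk.py t4
```

```text
t 12.38 p [585.6 -85.3  40.4] phi 92.89 z [ 0.007 -0.005 -1.   ] F [1.  0.8 7.9] T [ 0.15 -0.04 -0.  ] w 0.341 79.1284453868866 j6 -0.39
yel ((618.2072143554688, 13.233562469482422), (56.806549072265625, 11.673210144042969), 0.8059032559394836) [[589.7000122070312, 18.700000762939453], [589.9000244140625, 7.0], [646.7000122070312, 7.800000190734863], [646.5, 19.5]]
yel z 18.02396871996827Traceback (most recent call last):
  File "chk.py", line 6, in <module>
    m,_,q=blob(mask(c,*ORA,(295,190,420,250))); uv=np.argwhere(m)[:,::-1]; print('orange',q)
          ~~~~^^^^^^^^^^^^^^^^^^^^^^^^^^^^^^^^
  File "h.py", line 31, in blob
    i=1+np.argmax(s[1:,4]); return l==i,ce[i],s[i]
        ~~~~~~~~~^^^^^^^^^
    return _wrapfunc(a, 'argmax', axis=axis, out=out, **kwds)
    return bound(*args, **kwds)
ValueError: attempt to get argmax of an empty sequence
```

move_arm(
  moves=[
    {"turn": [0, 0, 0], "translation": [2, 0, 0], "hand": 0.2},
    {"turn": [0, 0, 0], "translation": [2, 0, 0], "hand": 0.2},
  ],
)

```text
time_s: 12.6
eef_pos: [585.5, -82.4, 40.4]
ee_rot: [0.005, 0.689, 0.725, 0.001]
force: [-0.1, -5.3, 6.9]
grip_width: 0.339
grip_force: 79.3
```

move_arm(
  moves=[
    {"turn": [0, 0, 0], "translation": [1.5, 0, 0], "hand": 0.2},
    {"turn": [0, 0, 0], "translation": [1.5, 0, 0], "hand": 0.2},
  ],
)

```text
time_s: 12.77
eef_pos: [585.3, -79.5, 40.4]
ee_rot: [0.005, 0.689, 0.724, 0.0]
force: [0.4, -5.6, 7.3]
grip_width: 0.34
grip_force: 79.3
```

move_arm(
  moves=[
    {"turn": [0, 0, 0], "translation": [1.5, 0, 0], "hand": 0.2},
    {"turn": [0, 0, 0], "translation": [1.5, 0, 0], "hand": 0.2},
  ],
)

```text
time_s: 12.93
eef_pos: [585.3, -77.4, 40.4]
ee_rot: [0.005, 0.689, 0.725, 0.0]
force: [-0.1, -11.2, 5.3]
grip_width: 0.337
grip_force: 79.3
```

move_arm(
  moves=[
    {"turn": [0, 0, 0], "translation": [2, 0, 0], "hand": 0.2},
    {"turn": [0, 0, 0], "translation": [2, 0, 0], "hand": 0.2},
  ],
)

```text
time_s: 13.1
eef_pos: [585.2, -73.5, 40.4]
ee_rot: [0.005, 0.689, 0.724, 0.0]
force: [0.4, -11.1, 5.4]
grip_width: 0.338
grip_force: 79.2
```

move_arm(
  moves=[
    {"turn": [0, 0, 0], "translation": [2, 0, 0], "hand": 0.2},
    {"turn": [0, 0, 0], "translation": [2, 0, 0], "hand": 0.2},
  ],
)

```text
time_s: 13.27
eef_pos: [585.0, -69.5, 40.4]
ee_rot: [0.005, 0.689, 0.724, 0.0]
force: [0.4, -10.4, 5.3]
grip_width: 0.338
grip_force: 79.2
```

```bash
python3 chk.py t5 2>/dev/null
```

```text
t 13.27 p [585.  -69.5  40.4] phi 92.84 z [ 0.008 -0.007 -1.   ] F [  0.4 -10.4   5.3] T [-1.6   0.03 -0.  ] w 0.338 79.21941876411438 j6 -0.36
yel ((641.7872924804688, 18.233718872070312), (9.510461807250977, 2.3371379375457764), 0.806303083896637) [[637.0, 19.299999237060547], [637.0, 17.0], [646.5999755859375, 17.100000381469727], [646.5, 19.5]]
yel z 21.28414926907037
```

Contact came at y ≈ -78.5 (force step from 5.6 to 11.2 N), so 30 mm more means a final y ≈ -48.5, which agrees with the vision figure of -48.3.

move_arm(
  moves=[
    {"turn": [0, 0, 0], "translation": [2.5, 0, 0], "hand": 0.2},
    {"turn": [0, 0, 0], "translation": [2.5, 0, 0], "hand": 0.2},
    {"turn": [0, 0, 0], "translation": [2.5, 0, 0], "hand": 0.2},
    {"turn": [0, 0, 0], "translation": [2.5, 0, 0], "hand": 0.2},
    {"turn": [0, 0, 0], "translation": [2.5, 0, 0], "hand": 0.2},
    {"turn": [0, 0, 0], "translation": [2.5, 0, 0], "hand": 0.2},
    {"turn": [0, 0, 0], "translation": [2.5, 0, 0], "hand": 0.2},
    {"turn": [0, 0, 0], "translation": [1, 0, 0], "hand": 0.2},
    {"turn": [0, 0, 0], "translation": [0, 0, 0], "hand": 0.2},
  ],
)

```text
time_s: 14.07
eef_pos: [584.1, -50.8, 40.4]
ee_rot: [0.005, 0.689, 0.724, 0.0]
force: [1.2, -9.0, 6.3]
grip_width: 0.341
grip_force: 79.2
```

Run:
```python
from h import *
st()
# yellow stripe / plate heights now vs at start, side & top
for n in ('top','side'):
    a=pickle.load(open(n+'0.pkl','rb')); b=snap(n); cv2.imwrite(f'pics/{n}F.png',b['image'])
    box=(285,170,320,262) if n=='top' else (285,270,330,310)
    ka=mask(a,*YEL,box)>0; kb=mask(b,*YEL,box)>0
    za=dep(a,np.argwhere(ka)[:,::-1])[:,2]; zb=dep(b,np.argwhere(kb)[:,::-1]) 
    print(n,ka.sum(),kb.sum(),np.median(za),np.median(zb[:,2]) if len(zb) else 0)
    # whole blue top: plane fit slope along cradle x
    BLU=((100,120,40),(125,255,255))
    for c,l in ((a,'before'),(b,'after')):
        m=mask(c,*BLU,(195,175,290,250) if n=='top' else (200,250,310,370)); P=dep(c,np.argwhere(cv2.erode(m,np.ones((5,5)))>0)[:,::-1]); P=P[(P[:,2]>105)&(P[:,2]<135)]
        u=np.array([np.cos(np.radians(92.8)),np.sin(np.radians(92.8))]); x=(P[:,:2]-[574.3,134])@u; y=(P[:,:2]-[574.3,134])@[u[1],-u[0]]
        A=np.c_[x,y,np.ones(len(x))]; 
        k=np.ones(len(x),bool)
        for _ in range(4):
            s=np.linalg.lstsq(A[k],P[k,2],rcond=None)[0]; k=np.abs(A@s-P[:,2])<4
        print(l,k.sum(),'slope x',s[0],'y',s[1],'z at x=-85',s@[-85,0,1])
```

```text
t 14.07 p [584.1 -50.8  40.4] phi 92.85 z [ 0.008 -0.007 -1.   ] F [ 1.2 -9.   6.3] T [-1.34  0.02  0.05] w 0.341 79.18291926383972 j6 -0.33Traceback (most recent call last):
  File "<stdin>", line 8, in <module>
  File "h.py", line 21, in dep
    r=rays(c,uv); uv=np.array(uv).reshape(-1,2).astype(int)
  File "h.py", line 15, in rays
    p=cv2.undistortPoints(np.array(uv,float).reshape(-1,1,2),K,np.array([c['k1'],0,0,0,0.])).reshape(-1,2)
      ~~~~~~~~~~~~~~~~~~~^^^^^^^^^^^^^^^^^^^^^^^^^^^^^^^^^^^^^^^^^^^^^^^^^^^^^^^^^^^^^^^^^^^
cv2.error: OpenCV(4.12.0) /io/opencv/modules/calib3d/src/undistort.dispatch.cpp:347: error: (-215:Assertion failed) CV_IS_MAT(_src) && CV_IS_MAT(_dst) && (_src->rows == 1 || _src->cols == 1) && (_dst->rows == 1 || _dst->cols == 1) && _src->cols + _src->rows - 1 == _dst->rows + _dst->cols - 1 && (CV_MAT_TYPE(_src->type) == CV_32FC2 || CV_MAT_TYPE(_src->type) == CV_64FC2) && (CV_MAT_TYPE(_dst->type) == CV_32FC2 || CV_MAT_TYPE(_dst->type) == CV_64FC2) in function 'cvUndistortPointsInternal'
```

move_arm(
  moves=[
    {"turn": [0, 0, 0], "translation": [1.2, 0, 0], "hand": 0.2},
    {"turn": [0, 0, 0], "translation": [1.2, 0, 0], "hand": 0.2},
    {"turn": [0, 0, 0], "translation": [0, 0, 0], "hand": 0.2},
  ],
)

```text
time_s: 14.37
eef_pos: [584.0, -48.5, 40.4]
ee_rot: [0.005, 0.689, 0.724, 0.0]
force: [0.9, -10.5, 6.2]
grip_width: 0.338
grip_force: 79.2
```

```bash
cat > f.py <<'E'
from h import *
st()
u=np.array([np.cos(np.radians(92.8)),np.sin(np.radians(92.8))])
for n in ('top','side'):
    a=pickle.load(open(n+'0.pkl','rb')); b=snap(n); cv2.imwrite(f'pics/{n}F.png',b['image']); R={}
    for c,l in ((a,'before'),(b,'after')):
        m=mask(c,(100,120,40),(125,255,255),(195,175,295,250) if n=='top' else (200,250,310,370))
        uv=np.argwhere(cv2.erode(m,np.ones((5,5)))>0)[:,::-1]
        if len(uv)<100: print(n,l,'few');continue
        P=dep(c,uv); P=P[(P[:,2]>105)&(P[:,2]<135)]
        x=(P[:,:2]-[574.3,134])@u; y=(P[:,:2]-[574.3,134])@[u[1],-u[0]]; A=np.c_[x,y,np.ones(len(x))]; k=np.ones(len(x),bool)
        for _ in range(5): s=np.linalg.lstsq(A[k],P[k,2],rcond=None)[0]; k=np.abs(A@s-P[:,2])<4
        R[l]=s; print(n,l,k.sum(),s.round(4))
    if len(R)==2:
        d=R['after']-R['before']; print(' lift at lip: by slope',-d[0]*240,' by height at x=-40', (d@[-40,0,1])*240/150)
E
python3 f.py
```

```text
t 14.37 p [584.  -48.5  40.4] phi 92.84 z [ 0.008 -0.007 -1.   ] F [  0.9 -10.5   6.2] T [-1.5   0.1   0.04] w 0.338 79.19760704040527 j6 -0.33
top before 2816 [ 8.000000e-04 -5.000000e-04  1.170183e+02]
top after 2641 [-2.440000e-02 -1.400000e-03  1.199675e+02]
 lift at lip: by slope 6.0455422283380775  by height at x=-40 6.330891262824952
side before 2568 [6.100000e-03 4.300000e-03 1.178105e+02]
side after 2644 [-1.930000e-02  3.700000e-03  1.206274e+02]
 lift at lip: by slope 6.083286542879433  by height at x=-40 6.129323734605565
```

View pics/sideF.png

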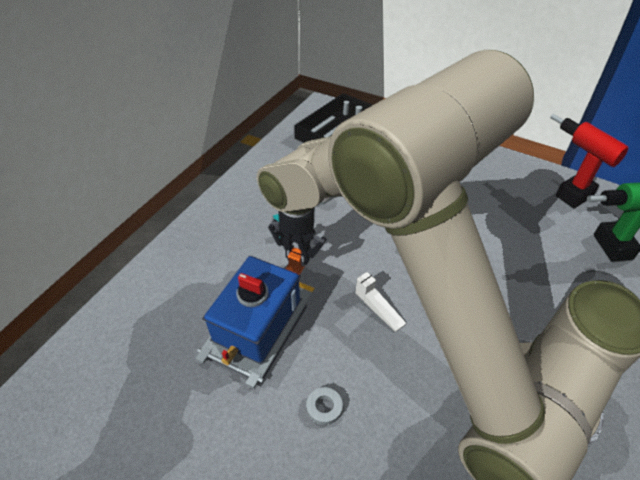

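The lift measures 6.0–6.3 mm in both cameras. Side view: bar across the tank at (252,285), wedge under the lip at (295,260) in the gripper, which is clear of the tank. Bystanders in view are undisturbed.

```bash
python3 -c "
from rig import finish_job
print(finish_job())"
```

```text
the job is handed in; nothing more can be done
None
```

I handed the job in at about 14.5 s: the cap is open against its stop, and the gripped wedge carries the lip about 6 mm up (6.0–6.3 mm measured), with the gripper seen clear of the tank.

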